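Put the lab bench back in order

TASK

Four things on the lab bench stand in one another's places. Put the calibration weight in the middle of the balance pan, the conical flask in the middle of the stirrer's round plate, the dropper bottle in the middle of the round dish and the squat jar in the middle of the square steel tray. Each place holds only one thing, and the cork mat is free for putting something aside on the way; keep everything upright and set it down gently.

Things in the scene. Friction and masses are not known exactly. Their poses are not given: they have to be found in the camera images.
- weight: Loose steel calibration weight, upright: solid cylinder 40 mm across and 50 mm high with a 26 mm knob on top, 70 mm high in all, 0.3 to 0.5 kg. Origin: centre of its underside; z up its axis; yaw has no meaning. Starts in the dish or in the tray.
- flask: Loose conical (Erlenmeyer) flask of pale frosted (opaque) glass, upright and empty: foot 64 mm across, cone narrowing up to 66 mm height, then a straight neck 29 mm across from 66 to 105 mm height and a 34 mm rim, 110 mm high in all, about 0.09 kg. Origin: centre of its underside; z up its axis. Starts in the dish or in the tray (whichever the weight is not in).
- dropper: Loose slim white plastic dropper bottle, upright: straight body 36 mm across up to 68 mm height, then a 22 mm collar and a pointed nozzle, 98 mm high in all, about 0.07 kg. Origin: centre of its underside; z up its axis. Starts on the balance or on the stirrer.
- jar: Loose squat white jar with a grey lid, upright: 54 mm across up to 40 mm height, lid 58 mm across from 40 to 55 mm height (its top), about 0.11 kg. Origin: centre of its underside; z up its axis. Starts on the balance or on the stirrer (whichever the dropper bottle is not on).
- balance: Fixed compact lab balance: white housing 125 x 110 mm, 36 mm high, with a square steel pan 88 x 88 mm whose flat top is 45 mm above the bench, and a dark display at the front. Rigid. Origin: on the bench, under the middle of the pan; z up; its own -x points to the display.
- stirrer: Fixed magnetic stirrer: grey housing 110 x 110 mm, 34 mm high, with a round white ceramic plate 88 mm across whose flat top is 45 mm above the bench; black knob on its front. Rigid. Origin: on the bench, under the middle of the plate; z up; its own -x points to the knob.
- dish: Fixed round white ceramic dish: 98 mm across outside, 12 mm high, wall 3 mm, flat inner floor 4 mm above the bench. Origin: on the bench under its middle; z up.
- tray: Fixed square steel tray: 98 x 98 mm outside, 12 mm high, wall 3 mm, flat inner floor 4 mm above the bench. Origin: on the bench under its middle; z up; axes along its sides.
- mat: Fixed square cork mat 100 x 100 mm, 4 mm thick, empty at the start: the free spot. Origin: on the bench under its middle; z up; axes along its sides.
Mind the look-alikes: they are no part of the job. Leave any black or yellow look-alike of the dropper alone.

How it is judged:
At the end, for the whole second after the job is handed in: The weight stands on the balance pan, the flask on the stirrer plate, the dropper bottle in the dish and the jar in the tray, each within 15 mm of the middle of its place, standing on it (height within 4 mm), upright (within 0.1 rad), released and at rest (horizontal distance between weight and balance below 0.015 m and z of weight in the frame of balance between 0.041 and 0.049 m and angle between each of weight, flask, dropper, jar's own z axis and vertical below 0.1 rad and linear speed of each of weight, flask, dropper, jar below 0.02 m/s and angular speed of each of weight, flask, dropper, jar below 0.2 rad/s and horizontal distance between flask and stirrer below 0.015 m and z of flask in the frame of stirrer between 0.041 and 0.049 m and horizontal distance between dropper and dish below 0.015 m and z of dropper in the frame of dish between 0 and 0.008 m and horizontal distance between jar and tray below 0.015 m and z of jar in the frame of tray between 0 and 0.008 m); the robot touches nothing.
It fails at once if one of the four things is tipped more than about 35 degrees (angle between any of weight, flask, dropper, jar's own z axis and vertical above 0.6 rad).
It fails at once if one of the four things is dropped from more than about 25 mm, or knocked along: faster than 0.7 m/s while the fingers do not touch it ((linear speed of weight above 0.7 m/s and contact force between the fingers and weight below 0.1 N) or (linear speed of flask above 0.7 m/s and contact force between the fingers and flask below 0.1 N) or (linear speed of dropper above 0.7 m/s and contact force between the fingers and dropper below 0.1 N) or (linear speed of jar above 0.7 m/s and contact force between the fingers and jar below 0.1 N)).
It also fails if it takes over 128 s, if anything falls off the work surface, if the arm or the gripper's body presses on something with over 40 N, if the wrist force passes 120 N, or if a joint passes its speed limit or range.

ROBOT

A 7-joint arm with a two-finger parallel gripper is mounted at the origin on the work surface. World frame = base frame: x ahead of the robot, y to its left, z up, the work surface at z = 0. Lengths are in m, angles in rad, forces in N, time in s.
With the tool pointing down it reaches from about 0.4 to 0.85 m from the base axis. Payload 10.4 kg.
Tool frame: the origin (TCP) lies midway between the tips of the shut fingers; the grasp point (between the pads) lies 19 mm behind it (env.grip_point_offset is the distance from the TCP to the grasp point, in m); z points along the fingers, y is the line along which they close (so a half turn about z gives the same grasp; the last joint's range is limited). The gripper opens to 87 mm and grips with 3 to 60 N. Pads are 19 mm wide; open, the fingers measure 117 mm over their backs; the gripper's body (75 mm by 190 mm) begins 51 mm behind the grasp point.
Start: joints at [-1.24, 0.332, -0.065, 1.46, 0.022, 1.35, -0.088], TCP at [0.217, 0.586, 0.19] pointing down, gripper open.
Joint ranges: [-2.6, 2.6], [-0.5, 2.12], [-1.47, 1.34], [0.16, 2.42], [-1.27, 4.41], [0.06, 2.06], [-2.6, 2.6]. Speed limits (rad/s): [2.22, 2.22, 2.79, 2.79, 3.14, 3.14, 3.14].

INTERFACE

Orientations are given as a unit quaternion [w, x, y, z].
In Python, from plant import status, viewer, job_done, env gives the robot as it stands. The module is installed in compiled form; this text tells all that it offers.
- The arm moves only by the tool play_rows, never from a script. Its argument "plan" is text: rows parted by semicolons, each of 5 numbers parted by spaces: the shift along the tool's x, y, z in m, then the turn about the tool's z in rad, then the closure in counts, from 0 (fully open) to 255 (shut). In form: tx ty tz twist fingers; .... A call has 1 to 10 rows; each row shifts and turns the commanded pose from where the row before left it, along the tool's axes as they then stand; what a row does not reach is not made up. A row lasts 1/10 s, in which the tool goes at most 50 mm and 8.59 degrees, less where a joint would pass 70% of its speed; a pose out of reach is approached as far as the arm can. A call is refused whole if a number of a shift passes 0.05 or a number of a turn 0.15, either way. A call with a gripper value outside its range is refused whole. The fingers move at their own pace and stop on an object; the grip force is fixed at half the most. Time passes only in rows, so rows that do not move let the fingers close. It gives the time, the measured TCP pose, the force, the opening and the grip force at its end, in the units of the state.
- status.sense(): the state, without advancing time (a new reading comes with each control period).
- viewer.capture(name): name is "side" or "top"; returns the picture (384x512x3 uint8, red, green, blue); there is no depth.
- viewer.calibration(name): a dict with "K" (3x3 intrinsics, pixels), "extrinsics" (4x4, takes a point from world to camera coordinates). Camera axes: x right, y down, z forward; pixel columns grow to the right and rows downward; lengths in m; the calibration is good to about 2 mm. A picture is of the moment at which its call begins. calibration takes no time and is no camera call.
- job_done(): hands the job in; it is judged then, once.
The state is a dict: "time": time; "joint_positions": joint angles; "joint_vel": joint speeds; "joint_torque": joint torques, N m; "ee_pos": TCP position; "orientation": TCP orientation; "wrist_force": force on the tool from outside, world axes, zero at the start; "wrist_torque": the same for the moment, N m; "opening": finger opening in m; "grasp_force": force on a finger pad.
Only numpy, scipy, OpenCV 4.12 (cv2) and the standard library are available. Lean on these libraries where they do the work, as an engineer would, in place of code of your own. Each camera call takes 0.05 s, during which the arm holds its last target. There are 200 camera calls.

## Working session

There is one attempt and no reset: what is moved stays moved. The work goes in short steps, Python scripts to look and compute and a tool call to move; the robot and the scene stay as the last step left them, time stands still between calls to the robot, and variables do not carry over. Pictures are saved under pics/ and viewed, at most 14 in all, crops included, and the job is handed in when it is done.

Besides the shell and the picture viewer there is one more tool, called after "Call:" in YAML: its name, and indented under it one key for each argument. play_rows: Moves the arm, as the interface text tells. Its arguments: {"type":"object","properties":{"plan":{"type":"string"}},"required":["plan"]}

```bash
mkdir -p pics; python3 - <<'E'
from plant import status,viewer,env
import cv2
s=status.sense();print(s)
print(env.grip_point_offset)
for n in("top","side"):
    print(n,viewer.calibration(n))
    im=viewer.capture(n);cv2.imwrite(f"pics/{n}0_raw.png",im[:,:,::-1])
    cv2.imwrite(f"pics/{n}0.png",cv2.resize(im[:,:,::-1],(800,600),interpolation=cv2.INTER_CUBIC))
E
```

```text
{'time': 0.0, 'joint_positions': array([-1.23957572,  0.33287898, -0.06469602,  1.46094715,  0.02162702,
        1.34987828, -0.08851211]), 'joint_vel': array([-0.00014953, -0.00066311,  0.00097414,  0.00020977,  0.00067962,
        0.0005607 ,  0.00103357]), 'joint_torque': array([-1.61972890e-03, -6.23236012e+01,  2.37074535e-02, -3.89911258e+01,
       -6.13396545e-02,  3.94706300e-02,  9.69849975e-05]), 'ee_pos': array([0.2164231 , 0.58587578, 0.18934674]), 'orientation': array([-7.87158815e-05,  1.75983403e-01,  9.84392879e-01, -7.03326835e-04]), 'wrist_force': array([0.23961371, 0.19654938, 0.52796906]), 'wrist_torque': array([ 0.00709188, -0.00156914,  0.00517622]), 'grasp_force': 0.0, 'opening': 0.08699043173976052}
0.0187
top {'K': array([[474.12627623,   0.        , 252.54695041],
       [  0.        , 474.12627623, 195.22710209],
       [  0.        ,   0.        ,   1.        ]]), 'extrinsics': array([[ 2.53588751e-03, -9.99996572e-01,  6.51710916e-04,
         2.28588632e-02],
       [-9.95816182e-01, -2.58481558e-03, -9.13424925e-02,
         6.18045937e-01],
       [ 9.13438639e-02, -4.17349990e-04, -9.95819323e-01,
         1.04204586e+00],
       [ 0.00000000e+00,  0.00000000e+00,  0.00000000e+00,
         1.00000000e+00]])}
side {'K': array([[456.21848079,   0.        , 260.92402493],
       [  0.        , 456.21848079, 189.03114806],
       [  0.        ,   0.        ,   1.        ]]), 'extrinsics': array([[ 0.98016017, -0.19798205, -0.00944154, -0.57893667],
       [-0.14429067, -0.68006822, -0.71880973,  0.14209609],
       [ 0.13589053,  0.70591099, -0.69514274,  1.07318185],
       [ 0.        ,  0.        ,  0.        ,  1.        ]])}
```

View pics/top0.png

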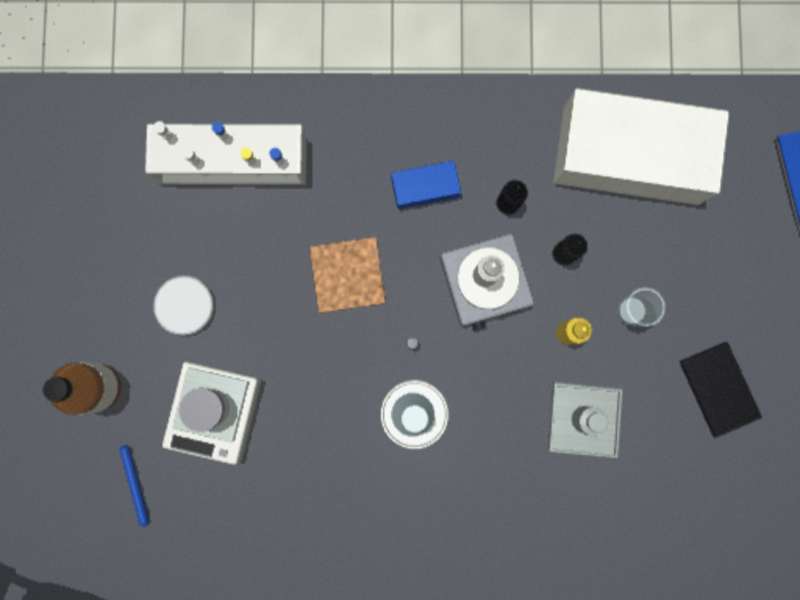

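View pics/side0.png

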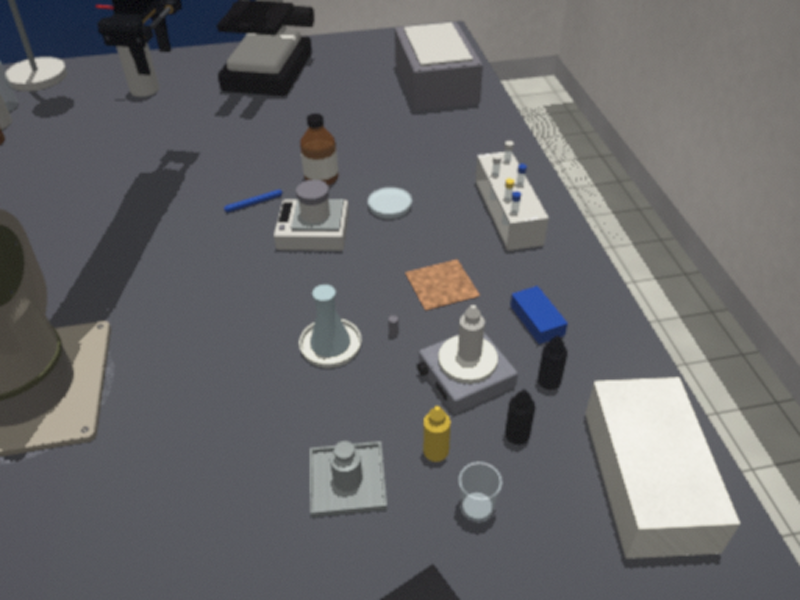

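The top view shows these places (px in the 800x600 view):
- Balance (211,413) with the jar.
- Dish (414,414) with the flask.
- Stirrer (488,279) with the dropper.
- Tray (586,420) with the weight.
- Mat (347,274), empty.

Things that could be mistaken:
- For the dropper: the white one (490,268) is mine. The black (512,196), (570,249) and yellow (575,331) are decoys.
- For the dish: the flat white disc (184,305) is too small and has no rim, so I choose (414,414).
- For the flask: the beaker (642,308) is not it.
- For the weight: the small grey piece (412,343) is not it.

Next I take close crops.

```bash
python3 - <<'E'
import cv2,numpy as np
C={'top':[(135,264),(265,265),(312,179),(375,269)],'side':[(200,138),(211,205),(299,225),(222,303)]}
for n in C:
    im=cv2.imread(f"pics/{n}0_raw.png");t=[]
    for u,v in C[n]:
        c=cv2.resize(im[v-37:v+38,u-50:u+50],(400,300),interpolation=cv2.INTER_CUBIC)
        for k in range(0,400,40):
            cv2.line(c,(k,0),(k,6 if k%80 else 12),(0,255,0),1)
            if k<300: cv2.line(c,(0,k),(6 if k%80 else 12,k),(0,255,0),1)
        t.append(c)
    cv2.imwrite(f"pics/{n}_m.png",np.vstack([np.hstack(t[:2]),np.hstack(t[2:])]))
E
```

```text
(no output)
```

View pics/top_m.png

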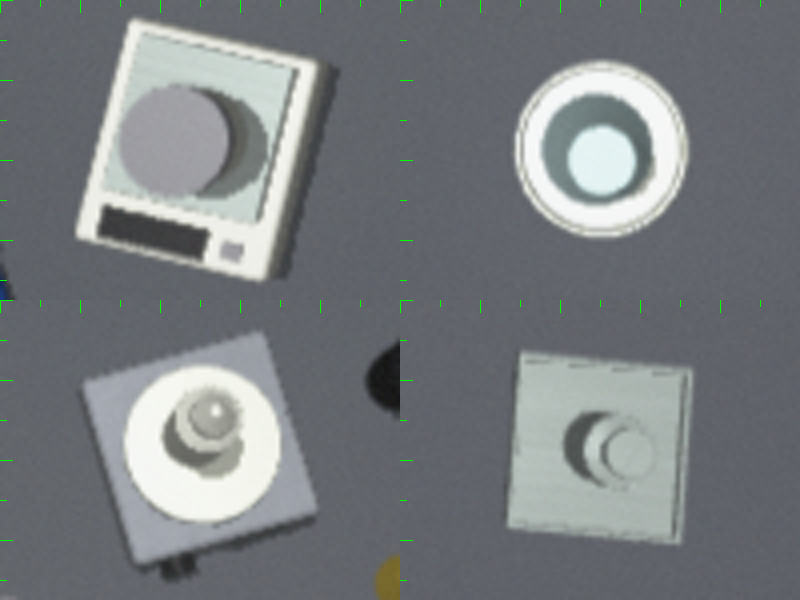

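View pics/side_m.png

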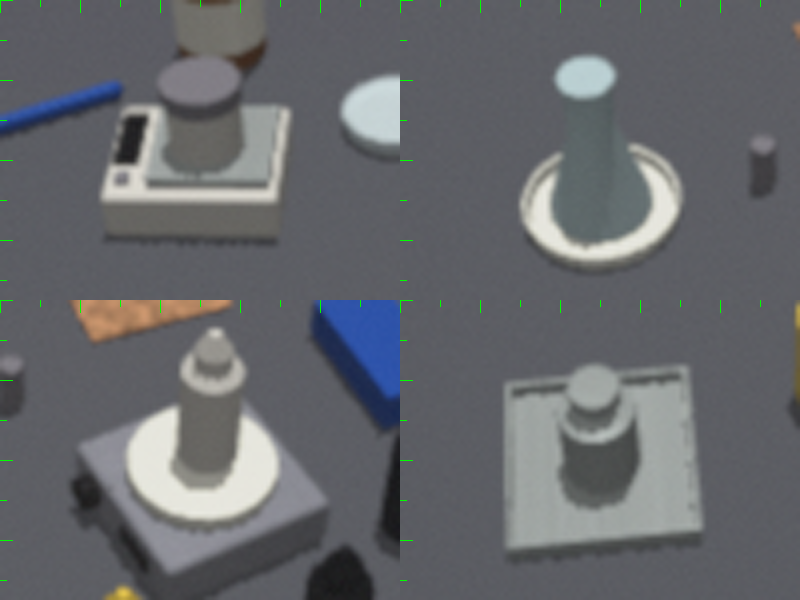

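Top crop: jar lid (174,140), pan (200,129), flask rim (602,160), dish (602,149), dropper tip (215,408), plate (202,444), knob (630,450), tray (600,448). The same points are legible in the side crop. Now I triangulate.

```bash
cat > h.py <<'E'
import numpy as np,cv2
from plant import viewer,status
cal={n:viewer.calibration(n) for n in("top","side")}
P={n:c["K"]@c["extrinsics"][:3] for n,c in cal.items()}
def tri(a,b):
    X=cv2.triangulatePoints(P["top"],P["side"],np.float64(a).reshape(2,1),np.float64(b).reshape(2,1)).ravel();X=X[:3]/X[3]
    e=[np.linalg.norm((lambda q:q[:2]/q[2])(P[n]@np.r_[X,1])-p) for n,p in(("top",a),("side",b))]
    return X.round(4),np.round(e,1)
def atz(n,p,z):
    A=np.c_[P[n][:,0],P[n][:,1],-np.r_[p,1]]
    return np.linalg.solve(A,-(P[n][:,2]*z+P[n][:,3]))[:2].round(4)
E
python3 - <<'E'
from h import *
T=[(85,227),(215,228),(262,142),(325,232)];S=[(150,101),(161,168),(249,188),(172,266)]
D={'jar':(0,(174,140),(200,82),.1),'balance':(0,(200,129),(215,146),.045),'flask':(1,(202,160),(186,77),.114),'dish':(1,(202,149),(202,202),.012),
'dropper':(2,(215,108),(216,31),.143),'stirrer':(2,(202,144),(203,162),.045),'weight':(3,(230,150),(194,87),.074),'tray':(3,(200.5,148),(200,157),.012)}
for k,(i,a,b,z) in D.items():
    a=np.array(T[i])+np.array(a)/4-.375;b=np.array(S[i])+np.array(b)/4-.375
    print(k,*tri(a,b),atz('top',a,z),atz('side',b,z))
print('mat',atz('top',np.array([347,274])*.64-.2,.004), [atz('top',np.array(c)*.64-.2,.004) for c in((311,246),(376,238),(384,304),(320,311))])
E
```

```text
jar [0.4733 0.2833 0.0975] [0.6 0.5] [0.4721 0.2827] [0.4746 0.2795]
balance [0.4774 0.2839 0.0405] [1.  0.8] [0.4755 0.2829] [0.4795 0.2776]
flask [ 0.4627 -0.0018  0.1133] [0.7 0.7] [ 0.4613 -0.0016] [ 0.4643 -0.0027]
dish [ 0.4627 -0.0046  0.0091] [0.7 0.7] [ 0.4614 -0.0044] [ 0.4642 -0.0075]
dropper [ 0.6628 -0.1028  0.1425] [0.4 0.4] [ 0.6619 -0.1026] [ 0.6636 -0.1033]
stirrer [ 0.6582 -0.1089  0.0423] [0.7 0.7] [ 0.6562 -0.1083] [ 0.6592 -0.1112]
weight [ 0.457  -0.2524  0.0728] [0.3 0.3] [ 0.4564 -0.252 ] [ 0.4576 -0.2533]
tray [ 0.4548 -0.2528  0.0101] [0.6 0.7] [ 0.4536 -0.2522] [ 0.4562 -0.2542]
mat [0.6667 0.0956] [array([0.7086, 0.1496]), array([0.7209, 0.0529]), array([0.6222, 0.0406]), array([0.6116, 0.135 ])]
```

All heights agree with the text (pan 45, rims 12, tops correct), so the choice stands.

Plan: jar→mat, weight→balance, jar→tray, flask→mat, dropper→dish, flask→stirrer. I turn the fingers to close along world x, so a tool shift (tx,ty,tz) is world (dy,dx,-dz).

Call:
play_rows:
  plan: "0 0 0 .135 0;0 0 0 .135 0;0 0 0 .135 0;0 0 0 .135 0;0 0 0 .135 0;0 0 0 .135 0;0 0 0 .135 0;0 0 0 .135 0;0 0 0 .137 0;0 0 0 0 0"

```text
time: 1.1
ee_pos: [0.2164, 0.5861, 0.1897]
orientation: [0.0, 0.708, 0.706, -0.0]
wrist_force: [0.6, 0.6, 0.1]
opening: 0.087
grasp_force: 0.0
```

Call:
play_rows:
  plan: "-.038 .016 0 0 0;-.038 .016 0 0 0;-.038 .016 0 0 0;-.038 .016 0 0 0;-.038 .016 0 0 0;-.023 .035 0 0 0;-.023 .035 0 0 0;-.023 .035 0 0 0;-.023 .035 0 0 0;-.022 .037 0 0 0"

```text
time: 2.1
ee_pos: [0.4746, 0.2811, 0.1902]
orientation: [-0.0, 0.705, 0.709, 0.0]
wrist_force: [0.9, 0.4, 0.2]
opening: 0.0871
grasp_force: 0.0
```

Call:
play_rows:
  plan: "0 0 0 0 0;0 0 0 0 0"

```text
time: 2.3
ee_pos: [0.474, 0.2815, 0.1898]
orientation: [0.0, 0.707, 0.708, -0.0]
wrist_force: [-0.0, 0.4, 0.2]
opening: 0.0872
grasp_force: 0.0
```

Call:
play_rows:
  plan: "0 0 .03 0 0;0 0 .03 0 0;0 0 .03 0 0;0 0 .016 0 0;0 0 .01 0 0;0 0 0 0 255;0 0 0 0 255;0 0 0 0 255;0 0 0 0 255;0 0 0 0 255"

```text
time: 3.3
ee_pos: [0.4738, 0.2826, 0.0747]
orientation: [-0.0, 0.707, 0.707, 0.001]
wrist_force: [0.5, -0.3, -0.4]
opening: 0.0551
grasp_force: 0.0
```

Call:
play_rows:
  plan: "0 0 0 0 255;0 0 0 0 255;0 0 0 0 255;0 0 -.005 0 255;0 0 -.01 0 255"

```text
time: 3.8
ee_pos: [0.4732, 0.282, 0.0892]
orientation: [-0.0, 0.707, 0.707, -0.001]
wrist_force: [-0.4, -0.1, 0.4]
opening: 0.015
grasp_force: 0.0
```

The grasp closed on nothing, so I look again.

```bash
python3 - <<'E'
from h import *
o=[]
for n,(u,v) in (("top",(135,264)),("side",(200,138))):
    im=viewer.capture(n)[:,:,::-1]; cv2.imwrite(f"pics/{n}1_raw.png",im)
    o.append(cv2.resize(im[v-75:v+75,max(0,u-50):max(0,u-50)+100],(400,600),interpolation=cv2.INTER_CUBIC))
cv2.imwrite("pics/m1.png",np.hstack(o)); print(status.sense()["opening"])
E
```

```text
0.007143216394500235
```

View pics/m1.png

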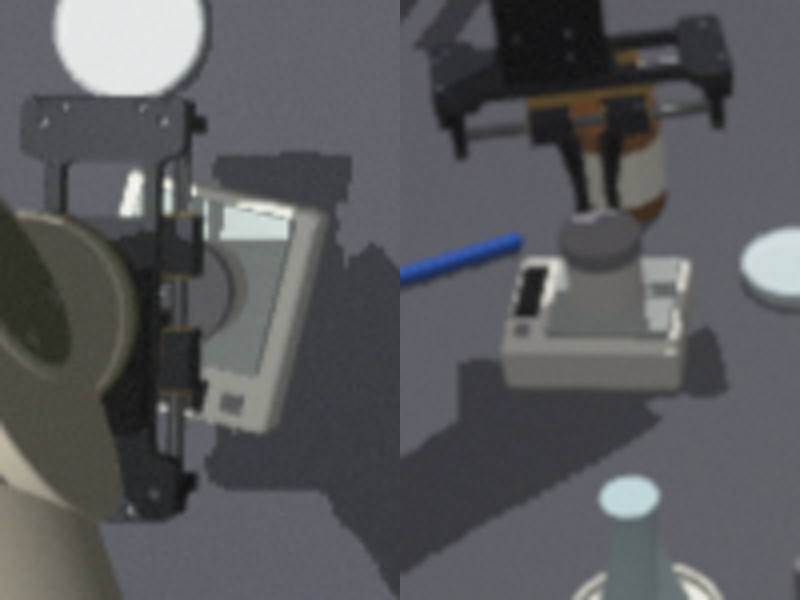

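```bash
python3 - <<'E'
from h import *
s=status.sense();print(s['ee_pos'],s['orientation'],s['joint_positions'].round(3),s['opening'],s['wrist_force'])
for n in P:
  print(n,np.abs(viewer.calibration(n)['extrinsics']-cal[n]['extrinsics']).max())
  for X in([0.2164,.5859,.1893],s['ee_pos'],s['ee_pos']+[0,0,.06],[.4735,.2815,.1]):
    q=P[n]@np.r_[X,1];q=q[:2]/q[2];print(n,np.round(X,3),q.round(1))
E
```

```text
[0.47443976 0.28287239 0.09093918] [9.22065296e-05 7.07146319e-01 7.07066047e-01 1.29627063e-03] [-0.946  0.254  0.375  1.8   -0.104  1.104 -0.535] 0.007143216394500235 [-0.71873357  0.54919983  0.63543102]
top 0.0
top [0.216 0.586 0.189] [-52.9 403.6]
top [0.474 0.283 0.091] [129.2 260.3]
top [0.474 0.283 0.151] [121.4 261.7]
top [0.474 0.282 0.1  ] [128.7 261. ]
side 0.0
side [0.216 0.586 0.189] [101.2  49.4]
side [0.474 0.283 0.091] [199.8 123.1]
side [0.474 0.283 0.151] [197.5 104.9]
side [0.474 0.282 0.1  ] [199.2 120.8]
```

```bash
python3 - <<'E'
import cv2
a=cv2.imread("pics/side1_raw.png");cv2.imwrite("pics/s1z.png",cv2.resize(a[70:150,150:257],(800,600),interpolation=cv2.INTER_CUBIC))
E
```

```text
(no output)
```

View pics/s1z.png

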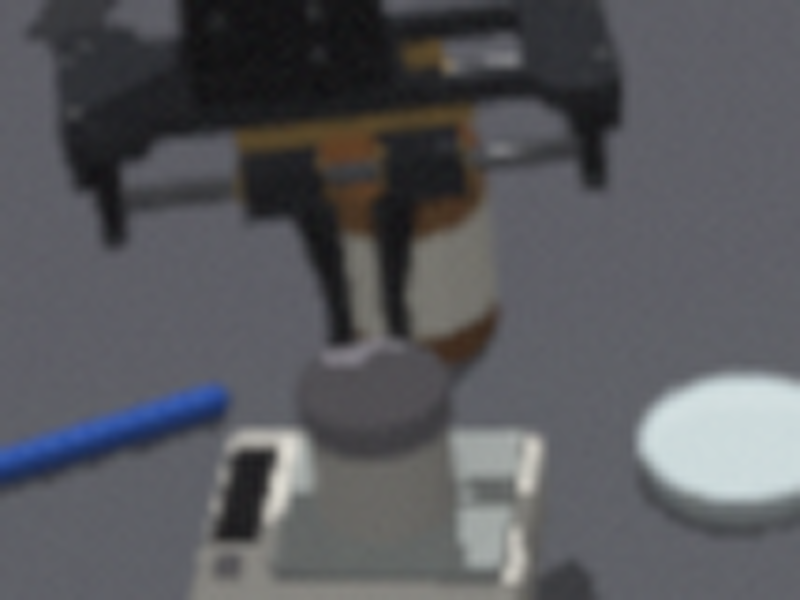

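Both views suggest the fingertips sit away from where the reported TCP says. I check over free bench with shut fingers.

Call:
play_rows:
  plan: "0 0 -.03 0 255;0 0 -.03 0 255;-.03 0 0 0 255;-.04 0 0 0 255;-.04 0 0 0 255;-.03 0 0 0 255;0 0 .04 0 255;0 0 0 0 255;0 0 0 0 255"

```text
time: 4.8
ee_pos: [0.4732, 0.1427, 0.1095]
orientation: [-0.0, 0.707, 0.707, -0.001]
wrist_force: [-0.2, -0.1, 0.9]
opening: 0.0004
grasp_force: 0.0
```

```bash
python3 - <<'E'
from h import *
s=status.sense();print(s['ee_pos'],s['opening'])
o=[]
for n in("top","side"):
    im=viewer.capture(n)[:,:,::-1]; cv2.imwrite(f"pics/{n}2_raw.png",im)
    q=P[n]@np.r_[s['ee_pos'],1];q=q[:2]/q[2];c=np.round(q).astype(int)-[40,60];print(n,q.round(1),c)
    c=np.maximum(c,0)
    o.append(cv2.resize(im[c[1]:c[1]+120,c[0]:c[0]+80],(400,600),interpolation=cv2.INTER_CUBIC))
cv2.imwrite("pics/m2.png",np.hstack(o))
E
```

```text
[0.47316594 0.14270059 0.10952783] 0.00044779329919822705
top [195.  261.5] [155 202]
side [204.2 149. ] [164  89]
```

View pics/m2.png

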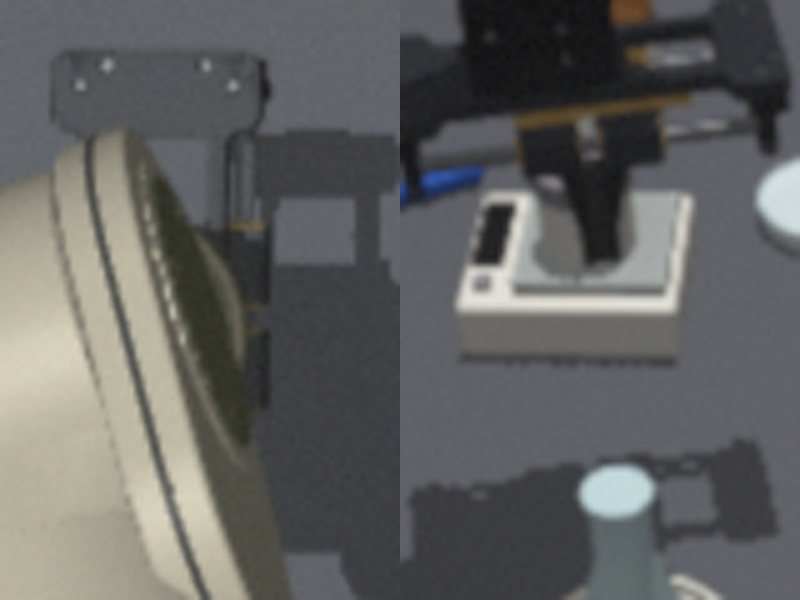

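The side view puts the shut tips at montage (600,262), raw (204,141), against a projected (204,149). That suggests the tips are about 25 mm higher than reported. I test by touching the bench gently.

Call:
play_rows:
  plan: "0 0 .03 0 255;0 0 .03 0 255;0 0 .02 0 255;0 0 .01 0 255;0 0 .005 0 255;0 0 .005 0 255;0 0 .003 0 255;0 0 0 0 255"

```text
time: 5.7
ee_pos: [0.4738, 0.1425, 0.0065]
orientation: [0.0, 0.707, 0.707, 0.0]
wrist_force: [-0.3, -0.1, -0.7]
opening: 0.0004
grasp_force: 0.0
```

```bash
python3 - <<'E'
from h import *
s=status.sense();print(s['ee_pos'],s['opening'],s['wrist_force'])
o=[]
for n in("top","side"):
    im=viewer.capture(n)[:,:,::-1]; cv2.imwrite(f"pics/{n}3_raw.png",im)
    q=P[n]@np.r_[s['ee_pos'],1];q=q[:2]/q[2];c=np.round(q).astype(int)-[40,60];print(n,q.round(1),c)
    c=np.maximum(c,0)
    o.append(cv2.resize(im[c[1]:c[1]+120,c[0]:c[0]+80],(400,600),interpolation=cv2.INTER_CUBIC))
cv2.imwrite("pics/m3.png",np.hstack(o))
E
```

```text
[0.47380109 0.14251511 0.00645454] 0.0003699636368240196 [-0.30051779 -0.11493302 -0.7109015 ]
top [200.5 259.1] [160 199]
side [208.1 178.7] [168 119]
```

View pics/m3.png

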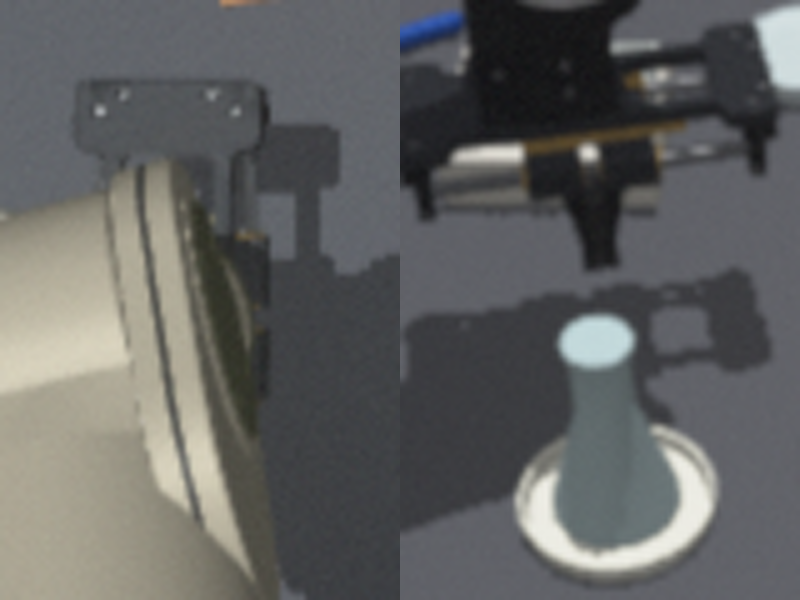

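The tip still hangs above the bench, at raw (208,172.6) against an expected 178.7. I go down on the force reading.

Call:
play_rows:
  plan: "0 0 .005 0 255;0 0 .005 0 255;0 0 .004 0 255;0 0 0 0 255"

```text
time: 6.2
ee_pos: [0.473, 0.1421, -0.0086]
orientation: [-0.0, 0.707, 0.707, -0.001]
wrist_force: [0.5, -0.0, -0.7]
opening: 0.0004
grasp_force: 0.0
```

Call:
play_rows:
  plan: "0 0 .003 0 255;0 0 .003 0 255;0 0 0 0 255"

```text
time: 6.5
ee_pos: [0.4733, 0.1422, -0.0143]
orientation: [-0.0, 0.707, 0.707, -0.0]
wrist_force: [0.1, -0.9, 0.2]
opening: 0.0004
grasp_force: 0.0
```

Call:
play_rows:
  plan: "0 0 .002 0 255;0 0 .002 0 255;0 0 0 0 255"

```text
time: 6.8
ee_pos: [0.4734, 0.1423, -0.0181]
orientation: [-0.0, 0.707, 0.707, -0.0]
wrist_force: [0.0, -0.5, -0.5]
opening: 0.0002
grasp_force: 0.0
```

Call:
play_rows:
  plan: "0 0 .002 0 255;0 0 .001 0 255;0 0 0 0 255"

```text
time: 7.1
ee_pos: [0.4734, 0.1423, -0.021]
orientation: [-0.0, 0.707, 0.707, -0.0]
wrist_force: [0.2, 0.1, -0.0]
opening: 0.0004
grasp_force: 0.0
```

Call:
play_rows:
  plan: "0 0 .002 0 255;0 0 0 0 255"

```text
time: 7.3
ee_pos: [0.4734, 0.1423, -0.0231]
orientation: [-0.0, 0.707, 0.707, -0.0]
wrist_force: [0.1, -0.1, -0.1]
opening: 0.0005
grasp_force: 0.0
```

Call:
play_rows:
  plan: "0 0 .001 0 255;0 0 0 0 255"

```text
time: 7.5
ee_pos: [0.4735, 0.1423, -0.024]
orientation: [-0.0, 0.707, 0.707, -0.0]
wrist_force: [-0.0, 0.0, -0.2]
opening: 0.0003
grasp_force: 0.0
```

Call:
play_rows:
  plan: "0 0 .001 0 255;0 0 0 0 255"

```text
time: 7.7
ee_pos: [0.4735, 0.1423, -0.025]
orientation: [-0.0, 0.707, 0.707, -0.0]
wrist_force: [-0.1, 0.4, 0.1]
opening: 0.0006
grasp_force: 0.0
```

Call:
play_rows:
  plan: "0 0 .001 0 255;0 0 0 0 255"

```text
time: 7.9
ee_pos: [0.4735, 0.1423, -0.026]
orientation: [-0.0, 0.707, 0.707, -0.0]
wrist_force: [-0.5, -0.6, 0.0]
opening: 0.0002
grasp_force: 0.0
```

Call:
play_rows:
  plan: "0 0 .001 0 255;0 0 0 0 255"

```text
time: 8.1
ee_pos: [0.4735, 0.1423, -0.0269]
orientation: [-0.0, 0.707, 0.707, 0.0]
wrist_force: [1.0, -0.2, -0.7]
opening: 0.0003
grasp_force: 0.0
```

Call:
play_rows:
  plan: "0 0 .001 0 255;0 0 0 0 255"

```text
time: 8.3
ee_pos: [0.4734, 0.1423, -0.028]
orientation: [-0.0, 0.707, 0.707, -0.0]
wrist_force: [0.2, 0.5, -1.0]
opening: 0.0009
grasp_force: 0.0
```

Call:
play_rows:
  plan: "0 0 .001 0 255;0 0 .0005 0 255;0 0 0 0 255"

```text
time: 8.6
ee_pos: [0.4735, 0.1423, -0.0294]
orientation: [-0.0, 0.707, 0.707, -0.0]
wrist_force: [0.6, -0.1, 0.0]
opening: 0.0001
grasp_force: 0.0
```

Call:
play_rows:
  plan: "0 0 .001 0 255;0 0 .0005 0 255;0 0 0 0 255"

```text
time: 8.9
ee_pos: [0.4735, 0.1423, -0.0309]
orientation: [-0.0, 0.707, 0.707, -0.0]
wrist_force: [0.7, -0.2, 1.2]
opening: 0.0001
grasp_force: 0.0
```

```bash
python3 - <<'E'
from h import *
s=status.sense();print(s['ee_pos'],s['opening'],s['wrist_force'])
im=viewer.capture("side")[:,:,::-1]; cv2.imwrite("pics/side4_raw.png",im)
cv2.imwrite("pics/m4.png",cv2.resize(im[150:210,170:250],(800,600),interpolation=cv2.INTER_CUBIC))
for z in(0,-.03):
  q=P["side"]@np.r_[s['ee_pos'][:2],z,1];print((q[:2]/q[2]-[170,150])*10)
E
```

```text
[ 0.47348151  0.1423257  -0.0309364 ] 6.18052095809308e-05 [ 0.67510175 -0.15240947  1.23290693]
[382.16522253 305.50131292]
[391.9233527  385.05739452]
```

View pics/m4.png

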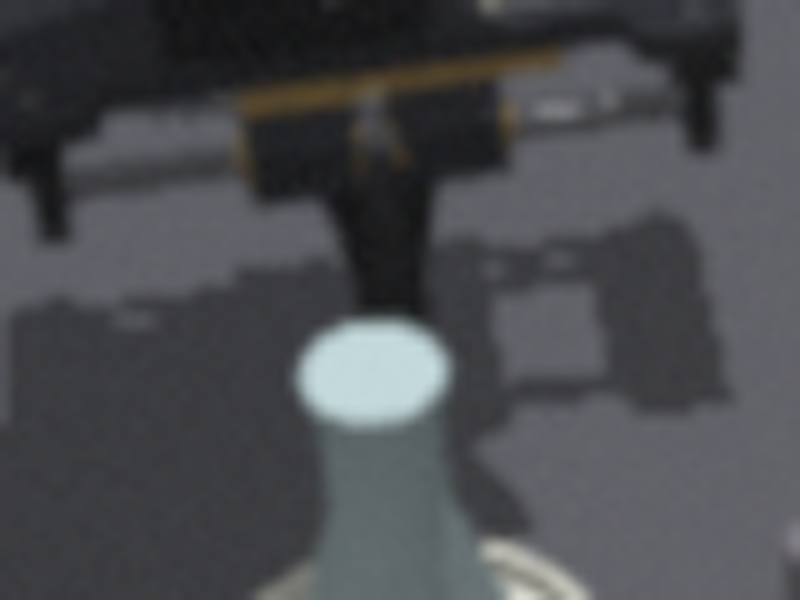

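The tip now appears at (393,318), right about the bench projection (382,305). I go on by force.

Call:
play_rows:
  plan: "0 0 .001 0 255;0 0 0 0 255"

```text
time: 9.15
ee_pos: [0.4736, 0.1423, -0.0319]
orientation: [-0.0, 0.707, 0.707, 0.0]
wrist_force: [-1.0, 0.5, -0.1]
opening: 0.0007
grasp_force: 0.0
```

Call:
play_rows:
  plan: "0 0 .001 0 255;0 0 0 0 255"

```text
time: 9.35
ee_pos: [0.4736, 0.1424, -0.032]
orientation: [-0.0, 0.707, 0.707, 0.0]
wrist_force: [-5.7, -1.3, 15.3]
opening: 0.0003
grasp_force: 8.1
```

Call:
play_rows:
  plan: "0 0 .001 0 255;0 0 0 0 255"

```text
time: 9.55
ee_pos: [0.4736, 0.1424, -0.0321]
orientation: [-0.001, 0.707, 0.707, 0.0]
wrist_force: [-11.1, -4.4, 31.7]
opening: 0.0008
grasp_force: 16.0
```

Contact at reported z = -0.032, so the true tip height is the reported z plus 32 mm. Grasp heights are corrected by that. The x,y projections agree, and any constant offset cancels between pick and place with the wrist yaw fixed. Back to the jar.

Call:
play_rows:
  plan: "0 0 -.01 0 255;0 0 -.035 0 0;0 0 -.05 0 0;0 0 -.05 0 0;0 0 -.05 0 0;.035 0 0 0 0;.035 0 0 0 0;.035 0 0 0 0;.034 0 0 0 0;0 0 0 0 0"

```text
time: 10.55
ee_pos: [0.4719, 0.2864, 0.1607]
orientation: [-0.001, 0.705, 0.709, 0.0]
wrist_force: [0.0, -0.4, 0.4]
opening: 0.0643
grasp_force: 0.0
```

Call:
play_rows:
  plan: "0 0 .03 0 0;0 0 .03 0 0;0 0 .02 0 0;0 0 .015 0 0;0 0 .01 0 0;0 0 .005 0 0;0 0 .005 0 0;0 0 0 0 0"

```text
time: 11.35
ee_pos: [0.4736, 0.2812, 0.0461]
orientation: [0.0, 0.707, 0.707, 0.0]
wrist_force: [-0.2, -0.2, 0.1]
opening: 0.087
grasp_force: 0.0
```

Call:
play_rows:
  plan: "0 0 .004 0 0;0 0 0 0 255;0 0 0 0 255;0 0 0 0 255;0 0 0 0 255;0 0 0 0 255;0 0 0 0 255"

```text
time: 12.05
ee_pos: [0.4736, 0.2814, 0.0423]
orientation: [-0.0, 0.707, 0.707, 0.0]
wrist_force: [0.1, 0.8, 1.7]
opening: 0.0567
grasp_force: 30.0
```

Call:
play_rows:
  plan: "0 0 -.005 0 255;0 0 -.01 0 255;0 0 0 0 255"

```text
time: 12.35
ee_pos: [0.4744, 0.2819, 0.0589]
orientation: [0.0, 0.707, 0.707, 0.001]
wrist_force: [0.1, -0.2, -0.6]
opening: 0.0571
grasp_force: 30.0
```

Call:
play_rows:
  plan: "0 0 -.02 0 255;0 0 -.03 0 255;-.011 .011 -.01 0 255;-.025 .026 0 0 255;-.03 .031 0 0 255;-.03 .031 0 0 255;-.03 .031 0 0 255;-.03 .031 0 0 255;-.02 .021 0 0 255;-.01 .01 0 0 255"

```text
time: 13.35
ee_pos: [0.6671, 0.091, 0.1165]
orientation: [0.001, 0.708, 0.706, -0.001]
wrist_force: [-0.0, 0.1, -1.3]
opening: 0.0572
grasp_force: 30.0
```

Call:
play_rows:
  plan: "0 0 .01 0 255;0 0 .025 0 255;0 0 .03 0 255;0 0 .025 0 255;0 0 .015 0 255;0 0 .008 0 255;0 0 .003 0 255;0 0 0 0 255"

```text
time: 14.15
ee_pos: [0.6657, 0.0962, 0.002]
orientation: [-0.0, 0.707, 0.707, 0.001]
wrist_force: [-0.5, 0.0, -1.3]
opening: 0.057
grasp_force: 30.0
```

Call:
play_rows:
  plan: "0 0 .001 0 255;0 0 0 0 255"

```text
time: 14.35
ee_pos: [0.6664, 0.0958, 0.0014]
orientation: [0.0, 0.707, 0.707, 0.001]
wrist_force: [-0.7, -0.0, 4.6]
opening: 0.0571
grasp_force: 30.0
```

Call:
play_rows:
  plan: "0 0 .001 0 255;0 0 0 0 255"

```text
time: 14.55
ee_pos: [0.6664, 0.0959, 0.0013]
orientation: [0.0, 0.707, 0.707, 0.001]
wrist_force: [-5.9, -0.1, 14.7]
opening: 0.0572
grasp_force: 30.0
```

Call:
play_rows:
  plan: "0 0 .001 0 255;0 0 0 0 255"

```text
time: 14.75
ee_pos: [0.6664, 0.0958, 0.0012]
orientation: [0.0, 0.707, 0.707, 0.001]
wrist_force: [-9.0, 0.5, 21.8]
opening: 0.0572
grasp_force: 30.0
```

Call:
play_rows:
  plan: "0 0 -.002 0 255;0 0 0 0 0;0 0 0 0 0;0 0 0 0 0;0 0 0 0 0;0 0 -.01 0 0;0 0 -.05 0 0;0 0 -.05 0 0;0 0 -.05 0 0;0 0 0 0 0"

```text
time: 15.75
ee_pos: [0.6694, 0.0952, 0.1692]
orientation: [0.003, 0.707, 0.707, 0.005]
wrist_force: [1.3, 0.4, 0.0]
opening: 0.0868
grasp_force: 0.0
```

Call:
play_rows:
  plan: "-.025 -.015 0 0 0;-.04 -.024 0 0 0;-.04 -.024 0 0 0;-.04 -.024 0 0 0;-.04 -.024 0 0 0;-.04 -.024 0 0 0;-.04 -.024 0 0 0;-.04 -.024 0 0 0;-.03 -.018 0 0 0;-.013 -.008 0 0 0"

```text
time: 16.75
ee_pos: [0.4544, -0.2561, 0.1609]
orientation: [0.0, 0.709, 0.705, 0.0]
wrist_force: [0.8, 0.6, 0.0]
opening: 0.0875
grasp_force: 0.0
```

Call:
play_rows:
  plan: "0 0 0 0 0;0 0 0 0 0"

```text
time: 16.95
ee_pos: [0.4574, -0.2515, 0.1602]
orientation: [-0.0, 0.707, 0.707, 0.0]
wrist_force: [0.4, 0.8, -0.7]
opening: 0.087
grasp_force: 0.0
```

Call:
play_rows:
  plan: "-.001 0 .04 0 0;0 0 .04 0 0;0 0 .04 0 0;0 0 .02 0 0;0 0 .012 0 0;0 0 .008 0 0;0 0 .005 0 0;0 0 0 0 0"

```text
time: 17.75
ee_pos: [0.457, -0.2534, -0.0047]
orientation: [0.0, 0.707, 0.707, 0.0]
wrist_force: [-0.5, -0.5, -0.4]
opening: 0.0866
grasp_force: 0.0
```

Call:
play_rows:
  plan: "0 0 .005 0 0;0 0 .004 0 0;0 0 0 0 0"

```text
time: 18.05
ee_pos: [0.4564, -0.2535, -0.0141]
orientation: [-0.0, 0.707, 0.707, 0.0]
wrist_force: [-0.8, 0.7, 0.6]
opening: 0.0868
grasp_force: 0.0
```

Call:
play_rows:
  plan: "0 0 0 0 255;0 0 0 0 255;0 0 0 0 255;0 0 0 0 255;0 0 0 0 255;0 0 0 0 255;0 0 0 0 255;0 0 0 0 255"

```text
time: 18.85
ee_pos: [0.4564, -0.2536, -0.0139]
orientation: [-0.0, 0.707, 0.707, -0.0]
wrist_force: [-0.7, 0.7, 0.3]
opening: 0.0395
grasp_force: 30.0
```

Call:
play_rows:
  plan: "0 0 -.005 0 255;0 0 -.01 0 255;0 0 0 0 255;0 0 0 0 255"

```text
time: 19.25
ee_pos: [0.4569, -0.2537, 0.0015]
orientation: [0.0, 0.707, 0.707, 0.0]
wrist_force: [-0.2, 0.3, -3.9]
opening: 0.0392
grasp_force: 30.0
```

Call:
play_rows:
  plan: "0 0 -.025 0 255;0 0 -.04 0 255;0 0 -.04 0 255;0 0 -.03 0 255;0 0 -.015 0 255;.02 .001 0 0 255;.035 .002 0 0 255;.04 .002 0 0 255;.04 .002 0 0 255;.04 .002 0 0 255"

```text
time: 20.25
ee_pos: [0.4651, -0.0771, 0.151]
orientation: [-0.0, 0.707, 0.707, 0.0]
wrist_force: [0.4, -0.8, -2.7]
opening: 0.0394
grasp_force: 30.0
```

Call:
play_rows:
  plan: ".04 .001 0 0 255;.04 .001 0 0 255;.04 .001 0 0 255;.04 .001 0 0 255;.04 .002 0 0 255;.04 .002 0 0 255;.04 .002 0 0 255;.035 .001 0 0 255;.025 .001 0 0 255;.015 0 0 0 255"

```text
time: 21.25
ee_pos: [0.4768, 0.2785, 0.1505]
orientation: [-0.0, 0.706, 0.708, -0.0]
wrist_force: [-0.5, 0.1, -3.2]
opening: 0.0393
grasp_force: 30.0
```

Call:
play_rows:
  plan: ".004 0 0 0 255;0 0 0 0 255;0 0 0 0 255"

```text
time: 21.55
ee_pos: [0.4779, 0.2786, 0.1512]
orientation: [0.0, 0.708, 0.706, -0.0]
wrist_force: [0.9, -1.5, -2.7]
opening: 0.0394
grasp_force: 30.0
```

Call:
play_rows:
  plan: ".001 0 .03 0 255;0 0 .035 0 255;0 0 .025 0 255;0 0 .015 0 255;0 0 .008 0 255;0 0 .004 0 255;0 0 .003 0 255;0 0 0 0 255"

```text
time: 22.35
ee_pos: [0.4779, 0.2814, 0.0317]
orientation: [0.0, 0.707, 0.707, 0.0]
wrist_force: [0.1, -0.0, -3.5]
opening: 0.0393
grasp_force: 30.0
```

Call:
play_rows:
  plan: "0 0 .002 0 255;0 0 .001 0 255;0 0 0 0 255"

```text
time: 22.65
ee_pos: [0.4775, 0.2814, 0.0283]
orientation: [-0.0, 0.707, 0.707, 0.0]
wrist_force: [-0.4, -1.2, -2.8]
opening: 0.0393
grasp_force: 30.0
```

Call:
play_rows:
  plan: "0 0 .001 0 255;0 0 0 0 255"

```text
time: 22.85
ee_pos: [0.4775, 0.2814, 0.0271]
orientation: [-0.0, 0.707, 0.707, 0.0]
wrist_force: [-0.2, -0.4, -2.9]
opening: 0.0395
grasp_force: 30.0
```

Call:
play_rows:
  plan: "0 0 .001 0 255;0 0 0 0 255"

```text
time: 23.05
ee_pos: [0.4776, 0.2814, 0.0271]
orientation: [-0.0, 0.707, 0.707, 0.0]
wrist_force: [-3.6, -2.6, 7.0]
opening: 0.0392
grasp_force: 30.0
```

Call:
play_rows:
  plan: "0 0 .001 0 255;0 0 0 0 255"

```text
time: 23.25
ee_pos: [0.4776, 0.2815, 0.027]
orientation: [-0.0, 0.707, 0.707, 0.0]
wrist_force: [-8.2, -5.6, 17.3]
opening: 0.0391
grasp_force: 30.0
```

Call:
play_rows:
  plan: "0 0 -.0015 0 255;0 0 0 0 0;0 0 0 0 0;0 0 0 0 0;0 0 0 0 0;0 0 -.01 0 0;0 0 -.03 0 0;0 0 -.05 0 0;0 0 -.045 0 0;0 0 0 0 0"

```text
time: 24.25
ee_pos: [0.4806, 0.2831, 0.1692]
orientation: [0.001, 0.707, 0.707, 0.005]
wrist_force: [1.1, 0.9, -0.1]
opening: 0.0869
grasp_force: 0.0
```

Call:
play_rows:
  plan: "-.02 .02 0 0 0;-.03 .031 0 0 0;-.03 .031 0 0 0;-.03 .031 0 0 0;-.03 .031 0 0 0;-.03 .03 0 0 0;-.016 .015 0 0 0;0 0 0 0 0;0 0 0 0 0"

```text
time: 25.15
ee_pos: [0.6664, 0.0953, 0.1617]
orientation: [-0.0, 0.707, 0.707, -0.0]
wrist_force: [-0.0, 0.5, 0.6]
opening: 0.0872
grasp_force: 0.0
```

Down to reported 0.0015 (same grasp height on the jar).

Call:
play_rows:
  plan: "0 0 .04 0 0;0 0 .04 0 0;0 0 .03 0 0;0 0 .025 0 0;0 0 .015 0 0;0 0 .008 0 0;0 0 .002 0 0;0 0 0 0 255;0 0 0 0 255;0 0 0 0 255"

```text
time: 26.15
ee_pos: [0.6672, 0.0954, 0.0027]
orientation: [0.0, 0.707, 0.707, 0.001]
wrist_force: [-0.6, -0.0, -0.2]
opening: 0.0703
grasp_force: 0.0
```

Call:
play_rows:
  plan: "0 0 0 0 255;0 0 0 0 255;0 0 0 0 255;0 0 -.005 0 255;0 0 -.01 0 255;0 0 -.03 0 255;0 0 0 0 255"

```text
time: 26.85
ee_pos: [0.6692, 0.0955, 0.0515]
orientation: [0.002, 0.707, 0.707, 0.003]
wrist_force: [1.2, -0.8, -0.2]
opening: 0.057
grasp_force: 30.0
```

Call:
play_rows:
  plan: "0 0 -.04 0 255;0 0 -.04 0 255;0 0 -.03 0 255;-.015 -.01 0 0 255;-.03 -.018 0 0 255;-.04 -.024 0 0 255;-.04 -.024 0 0 255;-.04 -.024 0 0 255;-.04 -.024 0 0 255;-.04 -.024 0 0 255"

```text
time: 27.85
ee_pos: [0.5173, -0.1512, 0.157]
orientation: [0.0, 0.707, 0.707, 0.0]
wrist_force: [0.9, -0.9, -1.1]
opening: 0.0571
grasp_force: 30.0
```

Call:
play_rows:
  plan: "-.04 -.024 0 0 255;-.03 -.019 0 0 255;-.02 -.012 0 0 255;-.013 -.008 0 0 255;0 0 0 0 255;0 0 0 0 255"

```text
time: 28.45
ee_pos: [0.4562, -0.2517, 0.1567]
orientation: [-0.0, 0.707, 0.707, 0.0]
wrist_force: [0.5, 0.6, -0.7]
opening: 0.057
grasp_force: 30.0
```

Down to about 0.005, then feel for the floor.

Call:
play_rows:
  plan: "-.002 -.001 .03 0 255;0 0 .04 0 255;0 0 .035 0 255;0 0 .025 0 255;0 0 .012 0 255;0 0 .007 0 255;0 0 .003 0 255;0 0 0 0 255"

```text
time: 29.25
ee_pos: [0.4552, -0.2546, 0.0052]
orientation: [0.0, 0.707, 0.707, 0.0]
wrist_force: [-0.2, 0.3, -0.2]
opening: 0.057
grasp_force: 30.0
```

Call:
play_rows:
  plan: "0 0 .002 0 255;0 0 0 0 255"

```text
time: 29.45
ee_pos: [0.455, -0.2547, 0.0032]
orientation: [0.0, 0.707, 0.707, 0.0]
wrist_force: [0.6, 0.6, -1.1]
opening: 0.0572
grasp_force: 30.0
```

Call:
play_rows:
  plan: "0 0 .001 0 255;0 0 0 0 255"

```text
time: 29.65
ee_pos: [0.4549, -0.2548, 0.002]
orientation: [0.0, 0.707, 0.707, 0.0]
wrist_force: [0.3, 0.2, 1.7]
opening: 0.0572
grasp_force: 30.0
```

Call:
play_rows:
  plan: "0 0 .001 0 255;0 0 0 0 255"

```text
time: 29.85
ee_pos: [0.455, -0.2548, 0.0019]
orientation: [0.0, 0.707, 0.707, 0.001]
wrist_force: [-5.5, 3.3, 15.9]
opening: 0.0572
grasp_force: 30.0
```

Call:
play_rows:
  plan: "0 0 -.001 0 255;0 0 0 0 0;0 0 0 0 0;0 0 0 0 0;0 0 0 0 0;0 0 -.01 0 0;0 0 -.045 0 0;0 0 -.05 0 0;0 0 -.045 0 0;0 0 0 0 0"

```text
time: 30.85
ee_pos: [0.4574, -0.2565, 0.1583]
orientation: [0.004, 0.707, 0.707, 0.003]
wrist_force: [0.2, -0.6, -1.2]
opening: 0.0869
grasp_force: 0.0
```

Call:
play_rows:
  plan: ".03 .001 0 0 0;.04 .001 0 0 0;.04 .002 0 0 0;.04 .002 0 0 0;.04 .001 0 0 0;.035 .001 0 0 0;.02 0 0 0 0;.008 0 0 0 0;0 0 0 0 0;0 0 0 0 0"

```text
time: 31.85
ee_pos: [0.4626, -0.0031, 0.1518]
orientation: [0.0, 0.708, 0.707, -0.0]
wrist_force: [-0.4, -0.4, -0.1]
opening: 0.0869
grasp_force: 0.0
```

Call:
play_rows:
  plan: "0 0 .03 0 0;0 0 .03 0 0;0 0 .025 0 0;0 0 .015 0 0;0 0 .008 0 0;0 0 .004 0 0;0 0 0 0 0"

```text
time: 32.55
ee_pos: [0.4627, -0.0023, 0.0398]
orientation: [0.0, 0.707, 0.707, 0.0]
wrist_force: [-0.9, -0.2, -1.3]
opening: 0.087
grasp_force: 0.0
```

Call:
play_rows:
  plan: "0 0 0 0 255;0 0 0 0 255;0 0 0 0 255;0 0 0 0 255;0 0 0 0 255;0 0 0 0 255;0 0 0 0 255;0 0 0 0 255;0 0 0 0 255"

```text
time: 33.45
ee_pos: [0.4625, -0.0017, 0.0396]
orientation: [-0.0, 0.707, 0.707, -0.0]
wrist_force: [-0.7, 1.1, 0.1]
opening: 0.0324
grasp_force: 31.5
```

Call:
play_rows:
  plan: "0 0 -.005 0 255;0 0 -.01 0 255;0 0 -.02 0 255;0 0 -.03 0 255;0 0 0 0 255;0 0 0 0 255"

```text
time: 34.05
ee_pos: [0.4631, -0.0016, 0.1055]
orientation: [0.0, 0.707, 0.707, 0.001]
wrist_force: [-0.1, -0.7, -1.9]
opening: 0.032
grasp_force: 31.5
```

The opening is 32 mm where the neck is 29, so the pads may be touching the rim or the cone. I look at how it hangs, and at the weight and jar placings.

```bash
python3 - <<'E'
from h import *
im=viewer.capture("side")[:,:,::-1]; cv2.imwrite("pics/side5_raw.png",im)
cv2.imwrite("pics/m5.png",cv2.resize(im[95:365,140:340],(592,600*1),interpolation=cv2.INTER_CUBIC) if 0 else cv2.resize(im[100:350,140:340],(480,600),interpolation=cv2.INTER_CUBIC))
E
```

```text
(no output)
```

View pics/m5.png

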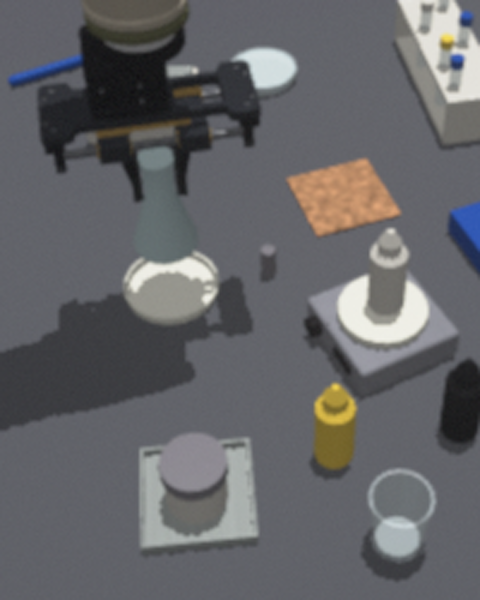

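The flask hangs upright with its rim just under the gripper (155,158). The jar stands centred in the tray (195,480) and the mat (343,197) is free. Next, flask to the mat.

Call:
play_rows:
  plan: ".008 .018 0 0 255;.014 .029 0 0 255;.017 .036 0 0 255;.017 .036 0 0 255;.017 .036 0 0 255;.014 .029 0 0 255;.01 .02 0 0 255;0 0 0 0 255;0 0 0 0 255"

```text
time: 35.0
ee_pos: [0.6657, 0.0949, 0.103]
orientation: [-0.0, 0.707, 0.707, -0.001]
wrist_force: [-0.0, 0.5, -0.8]
opening: 0.0323
grasp_force: 31.5
```

Call:
play_rows:
  plan: "0 0 .02 0 255;0 0 .02 0 255;0 0 .012 0 255;0 0 .007 0 255;0 0 .003 0 255;0 0 0 0 255"

```text
time: 35.6
ee_pos: [0.6665, 0.0952, 0.0429]
orientation: [0.0, 0.707, 0.707, 0.0]
wrist_force: [-0.4, -0.3, -0.3]
opening: 0.0323
grasp_force: 31.5
```

Call:
play_rows:
  plan: "0 0 .001 0 255;0 0 0 0 255"

```text
time: 35.8
ee_pos: [0.6669, 0.0954, 0.0423]
orientation: [0.0, 0.707, 0.707, 0.0]
wrist_force: [0.7, -1.4, -1.0]
opening: 0.032
grasp_force: 31.5
```

Call:
play_rows:
  plan: "0 0 .001 0 255;0 0 0 0 255"

```text
time: 36.0
ee_pos: [0.6666, 0.0953, 0.0408]
orientation: [0.0, 0.707, 0.707, 0.0]
wrist_force: [0.4, 0.1, -0.5]
opening: 0.0322
grasp_force: 31.5
```

Call:
play_rows:
  plan: "0 0 .001 0 255;0 0 0 0 255"

```text
time: 36.2
ee_pos: [0.6666, 0.0953, 0.0397]
orientation: [0.0, 0.707, 0.707, 0.0]
wrist_force: [0.7, 0.1, -0.4]
opening: 0.0325
grasp_force: 31.5
```

Call:
play_rows:
  plan: "0 0 .001 0 255;0 0 0 0 255"

```text
time: 36.4
ee_pos: [0.667, 0.0954, 0.0396]
orientation: [0.0, 0.707, 0.707, 0.001]
wrist_force: [-2.6, -0.9, 6.3]
opening: 0.032
grasp_force: 31.1
```

Call:
play_rows:
  plan: "0 0 .0005 0 255;0 0 0 0 255"

```text
time: 36.6
ee_pos: [0.6671, 0.0954, 0.0396]
orientation: [0.0, 0.707, 0.707, 0.001]
wrist_force: [-3.7, 0.2, 10.0]
opening: 0.0324
grasp_force: 30.9
```

Call:
play_rows:
  plan: "0 0 -.001 0 255;0 0 0 0 0;0 0 0 0 0;0 0 0 0 0;0 0 0 0 0;0 0 0 0 0;0 0 -.03 0 0;0 0 -.05 0 0;0 0 -.04 0 0;0 0 0 0 0"

```text
time: 37.6
ee_pos: [0.6698, 0.0955, 0.1661]
orientation: [0.003, 0.707, 0.707, 0.004]
wrist_force: [0.4, 0.2, -0.3]
opening: 0.0862
grasp_force: 0.0
```

Call:
play_rows:
  plan: "-.025 -.001 0 0 0;-.035 -.001 0 0 0;-.04 -.001 0 0 0;-.04 0 0 0 0;-.035 0 0 0 0;-.02 0 0 0 0;-.004 0 0 0 0;0 0 0 0 0;0 0 0 0 0"

```text
time: 38.5
ee_pos: [0.6638, -0.1015, 0.1588]
orientation: [-0.0, 0.706, 0.708, 0.0]
wrist_force: [0.2, -0.4, -0.0]
opening: 0.087
grasp_force: 0.0
```

Call:
play_rows:
  plan: "0 0 .03 0 0;0 0 .03 0 0;0 0 .02 0 0;0 0 .012 0 0;0 0 .008 0 0;0 0 .004 0 0;0 0 0 0 0"

```text
time: 39.2
ee_pos: [0.6638, -0.1034, 0.0554]
orientation: [0.0, 0.707, 0.707, 0.0]
wrist_force: [1.0, 1.2, -0.4]
opening: 0.0871
grasp_force: 0.0
```

Call:
play_rows:
  plan: "0 0 .004 0 0;0 0 0 0 255;0 0 0 0 255;0 0 0 0 255;0 0 0 0 255;0 0 0 0 255;0 0 0 0 255;0 0 0 0 255;0 0 0 0 255;0 0 0 0 255"

```text
time: 40.2
ee_pos: [0.6635, -0.1036, 0.0511]
orientation: [-0.0, 0.707, 0.707, 0.0]
wrist_force: [-1.0, 0.1, 0.7]
opening: 0.0352
grasp_force: 30.0
```

Call:
play_rows:
  plan: "0 0 -.005 0 255;0 0 -.01 0 255;0 0 -.025 0 255;0 0 0 0 255;0 0 0 0 255"

```text
time: 40.7
ee_pos: [0.6641, -0.1038, 0.0922]
orientation: [0.001, 0.707, 0.707, 0.001]
wrist_force: [-0.4, -0.2, -1.2]
opening: 0.0351
grasp_force: 30.0
```

Call:
play_rows:
  plan: ".01 -.02 0 0 255;.015 -.03 0 0 255;.017 -.035 0 0 255;.017 -.036 0 0 255;.017 -.035 0 0 255;.013 -.025 0 0 255;.009 -.02 0 0 255;0 0 0 0 255;0 0 0 0 255"

```text
time: 41.6
ee_pos: [0.4625, -0.0056, 0.0911]
orientation: [-0.0, 0.707, 0.707, 0.0]
wrist_force: [0.5, -0.3, 0.2]
opening: 0.0353
grasp_force: 30.0
```

Call:
play_rows:
  plan: "0 0 .02 0 255;0 0 .025 0 255;0 0 .018 0 255;0 0 .01 0 255;0 0 .004 0 255;0 0 .001 0 255;0 0 0 0 255"

```text
time: 42.3
ee_pos: [0.4632, -0.0057, 0.0137]
orientation: [0.0, 0.707, 0.707, 0.0]
wrist_force: [-0.8, -0.3, -1.0]
opening: 0.035
grasp_force: 30.0
```

Call:
play_rows:
  plan: "0 0 .001 0 255;0 0 0 0 255"

```text
time: 42.5
ee_pos: [0.4629, -0.0056, 0.0126]
orientation: [0.0, 0.707, 0.707, 0.0]
wrist_force: [0.6, -0.4, -0.5]
opening: 0.0354
grasp_force: 30.0
```

Call:
play_rows:
  plan: "0 0 .001 0 255;0 0 .001 0 255;0 0 0 0 255"

```text
time: 42.8
ee_pos: [0.4625, -0.0056, 0.0101]
orientation: [-0.0, 0.707, 0.707, 0.0]
wrist_force: [-0.1, -0.7, -1.4]
opening: 0.0354
grasp_force: 30.0
```

Call:
play_rows:
  plan: "0 0 .001 0 255;0 0 0 0 255"

```text
time: 43.0
ee_pos: [0.4626, -0.0056, 0.0098]
orientation: [-0.0, 0.707, 0.707, 0.0]
wrist_force: [-4.4, 0.2, 10.4]
opening: 0.0354
grasp_force: 30.0
```

Call:
play_rows:
  plan: "0 0 .0005 0 255;0 0 0 0 255"

```text
time: 43.2
ee_pos: [0.4626, -0.0056, 0.0097]
orientation: [-0.0, 0.707, 0.707, 0.0]
wrist_force: [-6.3, -0.2, 17.6]
opening: 0.0354
grasp_force: 30.0
```

Call:
play_rows:
  plan: "0 0 -.001 0 255;0 0 0 0 0;0 0 0 0 0;0 0 0 0 0;0 0 0 0 0;0 0 0 0 0;0 0 -.04 0 0;0 0 -.05 0 0;0 0 -.05 0 0;0 0 0 0 0"

```text
time: 44.2
ee_pos: [0.4662, -0.0054, 0.156]
orientation: [0.003, 0.707, 0.707, 0.004]
wrist_force: [-0.1, 0.5, 0.2]
opening: 0.0866
grasp_force: 0.0
```

Call:
play_rows:
  plan: ".01 .02 0 0 0;.017 .034 0 0 0;.02 .04 0 0 0;.02 .04 0 0 0;.017 .034 0 0 0;.012 .024 0 0 0;.005 .012 0 0 0;0 0 0 0 0;0 0 0 0 0;0 0 0 0 0"

```text
time: 45.2
ee_pos: [0.6659, 0.0946, 0.1497]
orientation: [-0.0, 0.707, 0.707, -0.0]
wrist_force: [0.0, -0.6, 0.6]
opening: 0.0868
grasp_force: 0.0
```

Call:
play_rows:
  plan: "0 0 .03 0 0;0 0 .03 0 0;0 0 .025 0 0;0 0 .014 0 0;0 0 .008 0 0;0 0 0 0 0;0 0 0 0 0"

```text
time: 45.9
ee_pos: [0.6672, 0.0954, 0.044]
orientation: [0.0, 0.707, 0.707, 0.001]
wrist_force: [0.2, 0.4, 0.4]
opening: 0.0867
grasp_force: 0.0
```

Call:
play_rows:
  plan: "0 0 .004 0 0;0 0 0 0 255;0 0 0 0 255;0 0 0 0 255;0 0 0 0 255;0 0 0 0 255;0 0 0 0 255;0 0 0 0 255;0 0 0 0 255;0 0 0 0 255"

```text
time: 46.9
ee_pos: [0.6665, 0.0953, 0.0386]
orientation: [-0.0, 0.707, 0.707, 0.0]
wrist_force: [0.1, 0.0, 0.1]
opening: 0.0324
grasp_force: 30.0
```

Call:
play_rows:
  plan: "0 0 -.005 0 255;0 0 -.01 0 255;0 0 -.025 0 255;0 0 -.03 0 255;0 0 -.02 0 255;0 0 0 0 255;0 0 0 0 255"

```text
time: 47.6
ee_pos: [0.6667, 0.0954, 0.1291]
orientation: [0.0, 0.707, 0.707, 0.0]
wrist_force: [-0.1, 0.2, -1.9]
opening: 0.032
grasp_force: 30.0
```

Call:
play_rows:
  plan: "-.02 -.001 0 0 255;-.03 -.001 0 0 255;-.035 -.002 0 0 255;-.035 -.002 0 0 255;-.035 -.001 0 0 255;-.025 -.001 0 0 255;-.018 0 0 0 255;-.007 0 0 0 255;0 0 0 0 255;0 0 0 0 255"

```text
time: 48.6
ee_pos: [0.6587, -0.1077, 0.1282]
orientation: [-0.001, 0.706, 0.708, 0.0]
wrist_force: [-0.6, 0.3, -1.4]
opening: 0.0323
grasp_force: 30.0
```

Call:
play_rows:
  plan: "0 0 .015 0 255;0 0 .015 0 255;0 0 .009 0 255;0 0 .005 0 255;0 0 .002 0 255;0 0 0 0 255;0 0 0 0 255"

```text
time: 49.3
ee_pos: [0.6589, -0.1098, 0.0831]
orientation: [0.0, 0.707, 0.707, 0.0]
wrist_force: [0.2, 0.1, -0.4]
opening: 0.0322
grasp_force: 30.0
```

Call:
play_rows:
  plan: "0 0 .001 0 255;0 0 0 0 255"

```text
time: 49.5
ee_pos: [0.6587, -0.1097, 0.0819]
orientation: [0.0, 0.707, 0.707, 0.0]
wrist_force: [0.3, 0.7, -2.6]
opening: 0.0322
grasp_force: 30.0
```

Call:
play_rows:
  plan: "0 0 .001 0 255;0 0 .0005 0 255;0 0 0 0 255"

```text
time: 49.8
ee_pos: [0.6585, -0.1097, 0.08]
orientation: [-0.0, 0.707, 0.707, 0.0]
wrist_force: [0.6, 1.2, 0.3]
opening: 0.0326
grasp_force: 30.0
```

Call:
play_rows:
  plan: "0 0 .001 0 255;0 0 0 0 255"

```text
time: 50.0
ee_pos: [0.6588, -0.1097, 0.0796]
orientation: [0.0, 0.707, 0.707, 0.0]
wrist_force: [-0.6, -0.2, 2.9]
opening: 0.0325
grasp_force: 30.0
```

Call:
play_rows:
  plan: "0 0 .001 0 255;0 0 0 0 255"

```text
time: 50.2
ee_pos: [0.6591, -0.1098, 0.0796]
orientation: [0.0, 0.707, 0.707, 0.001]
wrist_force: [-3.4, 0.4, 10.8]
opening: 0.0324
grasp_force: 30.0
```

Release, rise and move clear (toward the mat and up), then check.

Call:
play_rows:
  plan: "0 0 -.001 0 255;0 0 0 0 0;0 0 0 0 0;0 0 0 0 0;0 0 0 0 0;0 0 0 0 0;0 0 -.03 0 0;0 0 -.04 0 0;0 0 -.04 0 0;0 0 0 0 0"

```text
time: 51.2
ee_pos: [0.6613, -0.1105, 0.1956]
orientation: [0.004, 0.707, 0.707, 0.003]
wrist_force: [0.5, -0.4, 1.1]
opening: 0.0862
grasp_force: 0.0
```

Call:
play_rows:
  plan: ".04 0 0 0 0;.045 0 0 0 0;.045 0 0 0 0;.045 0 0 0 0;.04 0 0 0 0;.03 0 0 0 0;0 0 0 0 0;0 0 0 0 0;0 0 0 0 0"

```text
time: 52.1
ee_pos: [0.6587, 0.1336, 0.189]
orientation: [0.0, 0.708, 0.706, -0.0]
wrist_force: [-0.7, 0.2, 0.5]
opening: 0.0867
grasp_force: 0.0
```

```bash
python3 - <<'E'
from h import *
C={'top':[(135,264),(265,265),(312,179),(375,269)],'side':[(200,138),(211,205),(299,225),(222,303)]}
o=[]
for n in C:
    im=viewer.capture(n)[:,:,::-1].copy();cv2.imwrite(f"pics/{n}6_raw.png",im)
    o.append(np.hstack([cv2.resize(im[v-37:v+38,u-25:u+25],(200,300),interpolation=cv2.INTER_CUBIC) for u,v in C[n]]))
cv2.imwrite("pics/m6.png",np.vstack(o))
E
```

```text
(no output)
```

View pics/m6.png

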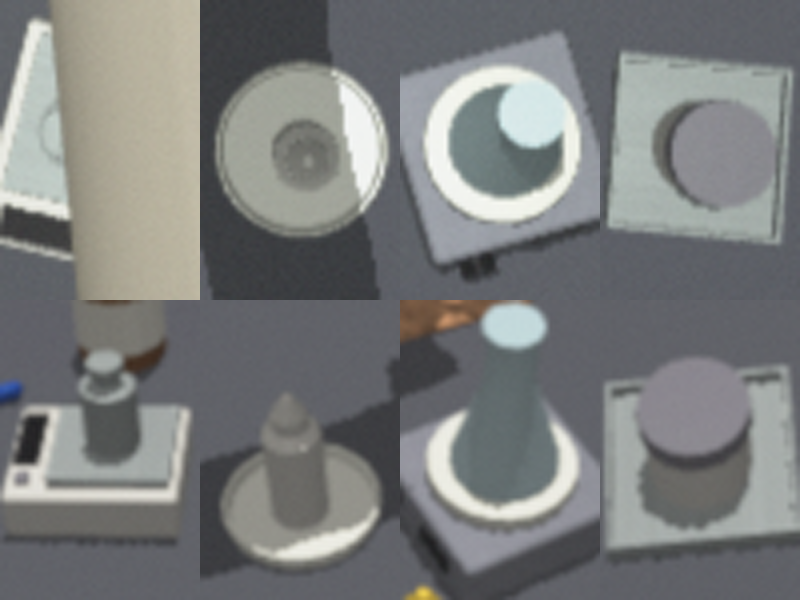

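All four look upright and centred: knob (103,362), nozzle (288,395), rim (533,114) and (514,326), lid (723,154) and (694,407). A numeric check before handing in:

```bash
python3 - <<'E'
from h import *
print('weight',atz('side',(200.4,116.1),.115),'vs .4795 .2776 (side)')
print('flask',*tri((319.8,170.1),(302.1,194.1)),'vs .6582 -.1089 .155')
print('jar',*tri((380.4,270.1),(220.1,292.4)),'vs .4548 -.2528 .059')
print('dropper',*tri((266.4,267.9),(207.6,191.4)),'vs .4627 -.0046 .102')
s=status.sense();print(s['time'],s['joint_vel'].round(3))
E
```

```text
weight [0.4785 0.2813] vs .4795 .2776 (side)
flask [ 0.6585 -0.1101  0.1543] [0.6 0.6] vs .6582 -.1089 .155
jar [ 0.4547 -0.2531  0.0567] [0.7 0.8] vs .4548 -.2528 .059
dropper [ 0.4619 -0.0048  0.1017] [0.9 0.9] vs .4627 -.0046 .102
52.2 [ 0.001  0.    -0.004 -0.002 -0.002  0.001 -0.002]
```

All within about 4 mm, so I hand in.

```bash
python3 -c "
from plant import job_done
print(job_done())"
```

```text
the job is handed in; nothing more can be done
None
```

I handed the job in at 52 s: the weight is on the balance, the flask on the stirrer, the dropper bottle in the dish and the jar in the tray, each upright, released and measured within about 4 mm of the middle (the weight from the side view only); no verdict came back.

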